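# Clamp the matching template on the blank

## Task

Of the two plywood templates, take the one whose outline matches the wooden blank in the jig and lay it on the blank the same way round, grip block up, with all edges flush. Then fold the jig's hold-down arm down so that its pad rests on the template, and let go. Leave the other template where it lies.

Things in the scene. Friction and masses are not known exactly. Their poses are not given: they have to be found in the camera images.
- jig: The gluing jig, fixed to the bench: a grey baseboard (110 mm along x, 225 mm along y, 18 mm thick; local y from -75 to +150 mm) with a pale wooden blank fixed on it and a steel hold-down arm hinged near the +y end. Origin: on the bench surface, under the centre of the blank. The blank is 80 mm (x) by 120 mm (y), 20 mm thick, top face 38 mm above the bench; its corner at (+x, -y) is cut off, 30 mm along both edges; the other three corners are square.
- blank_top (a point): Centre of the blank's top face, in the jig's axes (x across its 80 mm, y along its 120 mm towards the hinge, z up).
- blank_corner_a (a point): The blank's square top corner at local (-40, -60) mm.
- blank_corner_b (a point): The blank's square top corner at local (+40, +60) mm.
- template_one: The template that matches the blank: loose plywood plate 80 mm (x) by 120 mm (y), 10 mm thick, its corner at (+x, -y) cut off 30 mm along both edges, the other three square. On its upper face, at the centre, a wooden grip block 24 mm (x) by 46 mm (y), 36 mm high (top 46 mm above the plate's underside). Mass about 0.16 kg. Origin: centre of the underside (middle of the 80 x 120 rectangle), z up.
- template_corner_a (a point): The underside corner of template_one at local (-40, -60) mm; belongs over blank_corner_a.
- template_corner_b (a point): The underside corner of template_one at local (+40, +60) mm; belongs over blank_corner_b.
- template_two: The other template, not wanted: same size and grip block, but both corners of its -y end are cut off. Same origin and axes.
- hold_down (a joint): Angle of the hold-down arm, rad: 0 = level with its pad resting on a 10 mm template on the blank, grows as it is raised, to 1.6 (upright); -0.1 is its lower stop, reached with nothing on the blank. Stays where left when nearly upright; below about 1.0 it sinks by its own weight (0.35 kg), slowly, on a damped hinge; it takes under about 5 N at the handle, square to the arm, to move slowly.
- hold_down_hinge (a point): The hinge axis of the arm: 60 mm above the bench, at local (0, +115) mm in the jig; the axis runs along the jig's x.
- hold_down_handle (a point): Middle of the black round handle of the arm, 16 mm diameter, 52 mm long, lying along the jig's x. It is 73 mm from the hinge axis, and stands out to 84 mm on the jig's -x side of the arm, clear of blank and baseboard. At angle q it lies at jig y = 115 - 73 cos q, z = 60 + 73 sin q mm (the pad is on the same line at x = 0, so lands at y = +42).

How it is judged:
By the outcome, as a careful person would: the job done as asked, in the order asked, and still so for the second after the job is handed in, with the robot touching nothing.
It also fails if it takes over 51 s, if anything falls off the work surface, if the arm or the gripper's body presses on something with over 40 N, if the wrist force passes 120 N, or if a joint passes its speed limit or range.

## Robot

A 6-joint arm with a two-finger parallel gripper is mounted at the origin on a cart in front of the work surface, level with it; the furniture and walls round the work are solid. World frame = base frame: x ahead of the robot, y to its left, z up, the work surface at z = 0. Lengths are in m, angles in rad, forces in N, time in s.
With the tool pointing down it reaches from about 0.275 to 0.975 m from the base axis. Payload 8.4 kg.
Tool frame: the origin (TCP) lies midway between the tips of the shut fingers; the grasp point (between the pads) lies 19 mm behind it; y points along the fingers, z is the direction in which the jaws open and shut, and the axes are right-handed (so a half turn about y gives the same grasp; the last joint's range is limited). The gripper opens to 92 mm and grips with 3 to 60 N. Pads are 20 mm wide; open, the fingers measure 128 mm over their backs; the gripper's body (75 mm by 189 mm) begins 69 mm behind the grasp point.
Start: joints at [-1.344, 0.353, 1.633, -0, 1.155, -0.002], TCP at [0.142, -0.609, 0.215] pointing down, gripper open.
Joint ranges: [-2.63, 2.63], [-0.92, 2.1], [0.06, 2.66], [-1.3, 4.44], [0, 2.69], [-3.02, 3.02]. Speed limits (rad/s): [2.22, 2.22, 2.79, 3.14, 3.14, 3.14].

## Interface

Orientations are given as [roll, pitch, yaw] about the fixed x, y, z axes, in that order (R = Rz(yaw) Ry(pitch) Rx(roll)).
In Python, from cell import r gives the robot as it stands.
- The arm moves only by the tool move_arm, never from a script. Its argument "targets" is a list that holds one entry, the list of rows, each a list of 5 numbers: the closure in counts, from 0 (fully open) to 255 (shut), then the shift along the tool's x, y, z in cm, then the turn about the tool's y in rad. In form: [[[fingers, tx, ty, tz, roll], ...]]. A call has 1 to 10 rows; each row shifts and turns the commanded pose from where the row before left it, along the tool's axes as they then stand; what a row does not reach is not made up. A row lasts 1/12 s, in which the tool goes at most 41.7 mm and 7.16 degrees, less where a joint would pass 70% of its speed; a pose out of reach is approached as far as the arm can. A call is refused whole if a number of a shift passes 4.17 or a number of a turn 0.125, either way. A call with a gripper value outside its range is refused whole. The fingers move at their own pace and stop on an object; the grip force is fixed at half the most. Time passes only in rows, so rows that do not move let the fingers close. It gives the time, the measured TCP pose, the force and the opening at its end, in the units of the state.
- r.get_obs(): the state, without advancing time (a new reading comes with each control period).
- r.camera(name): name is "side" or "top"; returns a dict with "img" (384x512x3 uint8, red, green, blue), "mtx" (3x3 intrinsics, pixels), "cam_to_world" (4x4, takes a point from camera to world coordinates). Camera axes: x right, y up, looking along -z (the intrinsics and any distortion apply to the point x, -y, -z); pixel columns grow to the right and rows downward; lengths in m; the calibration is good to about 2 mm. A picture is of the moment at which its call begins. There is no depth.
- r.close_job(): hands the job in, once; it reports no verdict.
The state is a dict: "t": time; "q": joint angles; "joint_velocities": joint speeds; "joint_efforts": joint torques, N m; "eef_pos": TCP position; "tcp_rot": TCP orientation; "wrist_force": force on the tool from outside, world axes, zero at the start; "torque": the same for the moment, N m; "opening": finger opening in m.
Only numpy, scipy, OpenCV 4.12 (cv2) and the standard library are available. Lean on these libraries where they do the work, as an engineer would, in place of code of your own. Each camera call takes 0.05 s, during which the arm holds its last target.

## Working session

There is one attempt and no reset: what is moved stays moved. The work goes in short steps, Python scripts to look and compute and a tool call to move; the robot and the scene stay as the last step left them, time stands still between calls to the robot, and variables do not carry over. Pictures are saved under pics/ and viewed, and the job is handed in when it is done.

Besides the shell and the picture viewer there is one more tool, called after "Emit:" as name([rows], argument=value, ...), one row to a line, values as JSON. move_arm: Moves the arm, as the interface text tells. Its arguments: {"type":"object","properties":{"targets":{"type":"array"}},"required":["targets"]}

```bash
mkdir -p pics; ls
python3 - <<'E'
from cell import r
import cv2,numpy as np
o=r.get_obs(); print({k:np.round(v,3) for k,v in o.items()})
for n in ("top","side"):
    c=r.camera(n); cv2.imwrite(f"pics/{n}0.png",c["img"][:,:,::-1]); np.savez(f"{n}0.npz",**c)
    print({k:np.round(v,4).tolist() for k,v in c.items() if k!="img"})
E
```

```text
pics
{'t': np.float64(0.0), 'q': array([-1.344,  0.354,  1.634,  0.   ,  1.155, -0.002]), 'joint_velocities': array([-0.001,  0.001,  0.002,  0.001, -0.   , -0.001]), 'joint_efforts': array([-2.0000e-03, -5.9385e+01, -3.3422e+01,  7.0000e-02,  2.3000e-02,
       -0.0000e+00]), 'eef_pos': array([ 0.142, -0.608,  0.214]), 'tcp_rot': array([-1.572,  0.   , -2.913]), 'wrist_force': array([-0.003, -0.593, -0.072]), 'torque': array([ 0.044,  0.039, -0.016]), 'opening': np.float64(0.092)}
{'mtx': [[379.1686, 0.0, 260.3208], [0.0, 379.1686, 188.9841], [0.0, 0.0, 1.0]], 'cam_to_world': [[-0.0961, 0.9711, -0.2184, 0.3221], [-0.9954, -0.0932, 0.0236, 0.1631], [0.0026, 0.2196, 0.9756, 0.9191], [0.0, 0.0, 0.0, 1.0]]}
{'mtx': [[452.8005, 0.0, 261.7106], [0.0, 452.8005, 189.9714], [0.0, 0.0, 1.0]], 'cam_to_world': [[-0.8552, 0.337, -0.3938, 0.1754], [-0.518, -0.5321, 0.6697, 0.7487], [0.0162, 0.7767, 0.6296, 0.6449], [0.0, 0.0, 0.0, 1.0]]}
```

View pics/top0.png

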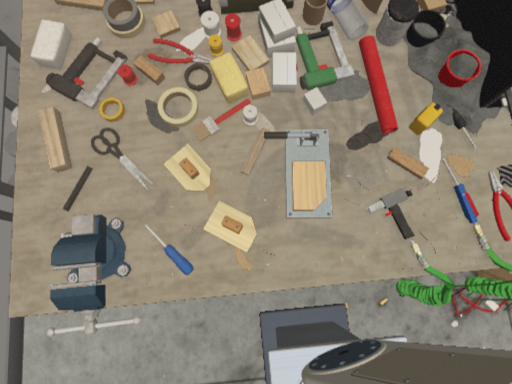

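View pics/side0.png

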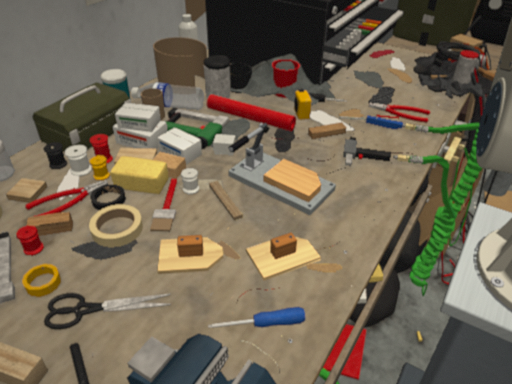

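The top view shows the jig at about (309,172) and templates at about (188,168) and (230,227). I'll enlarge them to see which corners are cut.

Run:
```python
import cv2,numpy as np
a=cv2.imread("pics/top0.png"); 
cv2.imwrite("pics/t1.png",cv2.resize(a[135:265,155:345],None,fx=4,fy=4,interpolation=cv2.INTER_CUBIC))
a=cv2.imread("pics/side0.png"); 
cv2.imwrite("pics/s1.png",cv2.resize(a[120:285,150:340],None,fx=3.6,fy=3.6,interpolation=cv2.INTER_CUBIC))
```

```text
(no output)
```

View pics/t1.png

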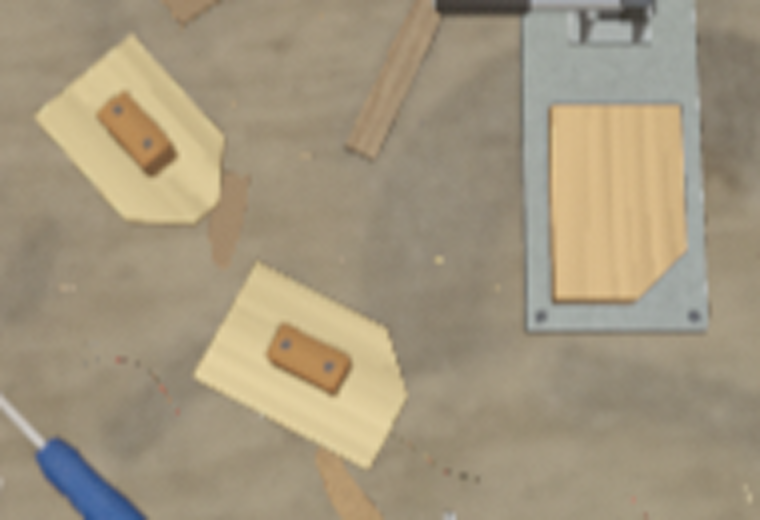

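View pics/s1.png

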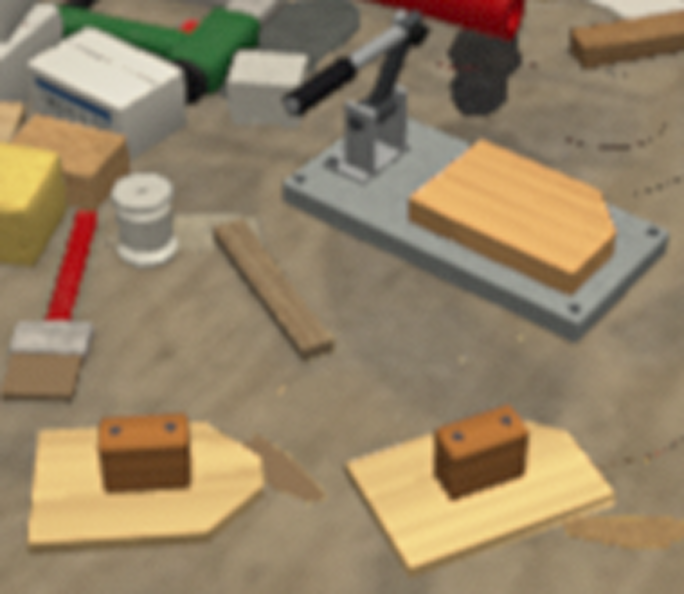

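Template_one is the lower one in the top view, around (230,227). It has a single cut corner, and the handedness matches the blank. The upper one has both corners of one end cut. Next I'll measure the corners.

```bash
cat > h.py <<'E'
import cv2,numpy as np
from scipy.spatial.transform import Rotation as Ro
def ray(c,uv,z):
    uv=np.atleast_2d(uv).astype(float);K=c["mtx"];T=c["cam_to_world"]
    d=np.c_[(uv[:,0]-K[0,2])/K[0,0],-(uv[:,1]-K[1,2])/K[1,1],-np.ones(len(uv))]@T[:3,:3].T
    return T[:3,3]+d*((z-T[2,3])/d[:,2])[:,None]
def proj(c,P):
    P=np.atleast_2d(P);T=c["cam_to_world"];p=(P-T[:3,3])@T[:3,:3];K=c["mtx"]
    return np.c_[K[0,2]+K[0,0]*p[:,0]/-p[:,2],K[1,2]-K[1,1]*p[:,1]/-p[:,2]]
E
python3 - <<'E'
from h import *
for n,pts in (("top",[(309,190),(250,232),(222,213),(233,222),(180,160),(190,170)]),("side",[(290,178),(270,262),(283,242),(178,262),(190,240)])):
    a=np.load(n+"0.npz")["img"]; hsv=cv2.cvtColor(a,cv2.COLOR_RGB2HSV)
    for p in pts: print(n,p,a[p[1],p[0]],hsv[p[1],p[0]])
o=Ro.from_euler("xyz",[-1.572,0,-2.913]).as_matrix();print(o.round(3))
E
```

```text
top (309, 190) [217 188 140] [ 19  90 217]
top (250, 232) [213 196 151] [ 22  74 213]
top (222, 213) [216 198 152] [ 22  76 216]
top (233, 222) [177 134  85] [ 16 133 177]
top (180, 160) [212 193 147] [ 21  78 212]
top (190, 170) [169 132  91] [ 16 118 169]
side (290, 178) [233 181 111] [ 17 134 233]
side (270, 262) [240 210 138] [ 21 108 240]
side (283, 242) [185 118  58] [ 14 175 185]
side (178, 262) [226 191 124] [ 20 115 226]
side (190, 240) [188 120  59] [ 14 175 188]
[[-0.974 -0.     0.227]
 [-0.227  0.001 -0.974]
 [ 0.    -1.    -0.001]]
```

```bash
cat >> h.py <<'E'
MODEL=np.array([[-40,-60],[10,-60],[40,-30],[40,60],[-40,60]])/1000.
def corners(img,roi,lo,hi,fill=True,up=4):
    u0,v0,u1,v1=roi
    s=cv2.resize(img[v0:v1,u0:u1],None,fx=up,fy=up,interpolation=cv2.INTER_CUBIC)
    m=cv2.inRange(cv2.cvtColor(s,cv2.COLOR_RGB2HSV),np.array(lo),np.array(hi))
    m=cv2.morphologyEx(m,cv2.MORPH_OPEN,np.ones((7,7)))
    cs,_=cv2.findContours(m,cv2.RETR_EXTERNAL,cv2.CHAIN_APPROX_NONE)
    c=max(cs,key=cv2.contourArea); h=cv2.convexHull(c)
    for e in np.linspace(.01,.06,40):
        p=cv2.approxPolyDP(h,e*cv2.arcLength(h,True),True)[:,0].astype(float)
        if len(p)<=5: break
    pts=c[:,0].astype(float); L=[]
    for i in range(len(p)):
        a,b=p[i],p[(i+1)%len(p)];d=(b-a);l=np.linalg.norm(d);d/=l;n=np.array([-d[1],d[0]])
        t=(pts-a)@d;k=(abs((pts-a)@n)<5)&(t>.12*l)&(t<.88*l)
        L.append(cv2.fitLine(pts[k].astype(np.float32),cv2.DIST_HUBER,0,.01,.01).ravel())
    out=[]
    for i in range(len(p)):
        A,B=L[i-1],L[i]
        s_=np.linalg.solve(np.c_[A[:2],-B[:2]],B[2:]-A[2:]);out.append(A[2:]+s_[0]*A[:2])
    out=np.array(out); q=(out+.5)/up-.5+[u0,v0]
    return q,m
def pose(P):
    # P world corners (5x2): try cyclic orders (ccw), rigid fit
    P=np.asarray(P)
    if cv2.contourArea(P.astype(np.float32),True)*cv2.contourArea(MODEL.astype(np.float32),True)<0:P=P[::-1]
    best=None
    for k in range(5):
        Q=np.roll(P,k,0);a=MODEL-MODEL.mean(0);b=Q-Q.mean(0)
        th=np.arctan2((a[:,0]*b[:,1]-a[:,1]*b[:,0]).sum(),(a*b).sum())
        R=np.array([[np.cos(th),-np.sin(th)],[np.sin(th),np.cos(th)]])
        t=Q.mean(0)-R@MODEL.mean(0);e=np.linalg.norm(MODEL@R.T+t-Q,axis=1)
        if best is None or e.max()<best[2].max():best=(t,th,e)
    return best
E
cat > m0.py <<'E'
from h import *
W=[("top","blank",(280,150,336,215),.038,(12,70,170)),("top","tmpl",(198,195,262,256),.010,(12,62,165)),
("side","blank",(258,150,325,205),.038,(12,80,215)),("side","tmpl",(240,225,325,282),.010,(12,80,190))]
for n,w,roi,z,lo in W:
    c=dict(np.load(n+"0.npz"))
    q,m=corners(c["img"],roi,lo,(26,255,255))
    cv2.imwrite(f"pics/m_{n}_{w}.png",m)
    print(n,w,q.round(1).tolist())
    if len(q)==5:
        t,th,e=pose(ray(c,q,z)[:,:2]);print("  pose mm",(t*1000).round(1),"yaw",round(float(th),4),"res",(e*1000).round(1))
E
python3 m0.py; cd pics; python3 -c "
import cv2,numpy as np
L=[cv2.copyMakeBorder(x,0,340-x.shape[0] if x.shape[0]<340 else 0,0,max(0,390-x.shape[1]),0,value=90)[:300,:390] for x in [cv2.imread(f'm_{a}_{b}.png',0) for a in('top','side') for b in ('blank','tmpl')]]
cv2.imwrite('mm.png',np.vstack([np.hstack(L[:2]),np.hstack(L[2:])]))"
```

```text
top blank [[324.4, 161.1], [325.8, 196.9], [314.0, 209.1], [293.1, 209.1], [292.0, 161.1]]
  pose mm [518.6  25.1] yaw -1.6646 res [1.4 1.  1.  1.5 1.4]
top tmpl [[218.4, 199.5], [251.2, 216.5], [256.7, 234.1], [244.6, 255.6], [202.7, 228.1]]
  pose mm [441.1 217.5] yaw -0.6084 res [6.  2.4 3.  2.  1.5]
side blank [[263.8, 174.3], [283.1, 159.2], [315.5, 172.9], [320.1, 183.9], [308.5, 194.9]]
  pose mm [517.7  21.9] yaw -1.6643 res [3.  1.7 2.2 3.7 2.9]
side tmpl [[320.3, 256.5], [263.4, 277.4], [245.2, 246.7], [299.8, 238.2], [307.2, 239.4]]
  pose mm [436.6 211.8] yaw -0.6457 res [ 7.5  8.4 19.8  5.9  1.6]
```

View pics/mm.png

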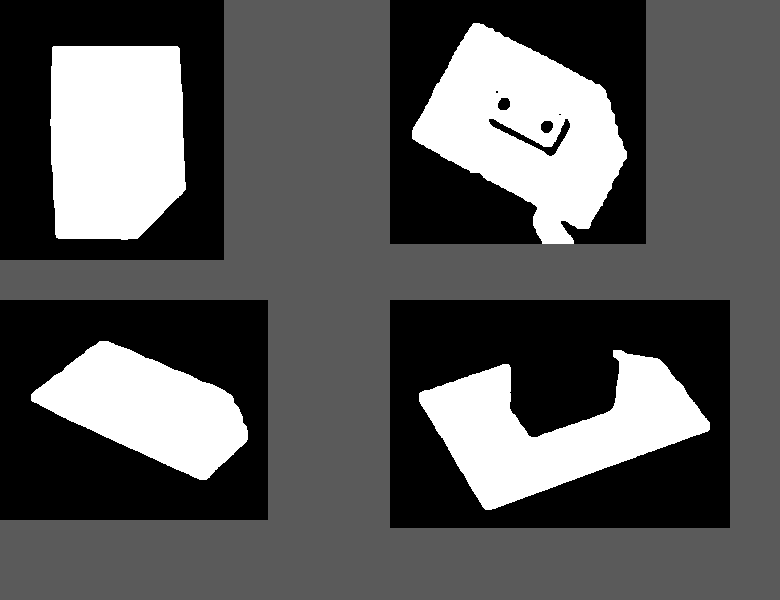

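Blank masks are clean in both views. In the top view the template mask leaks into a stain, and in the side view it is cut by the block. I'll tighten the threshold and use the top view plus the block top.

Run:
```python
from h import *
c=dict(np.load("top0.npz"))
for V in (185,192,198):
    q,m=corners(c["img"],(198,195,262,256),(12,55,V),(26,255,255))
    t,th,e=pose(ray(c,q,.010)[:,:2]);print(V,q.round(1).tolist(),(t*1000).round(1),round(th,4),(e*1000).round(1))
# block top: minAreaRect of brown
for n,lo,hi,roi in(("top",(8,105,100),(18,255,255),(210,208,246,238)),("side",(8,130,150),(18,255,255),(262,228,305,256))):
    c=dict(np.load(n+"0.npz"));u0,v0,u1,v1=roi
    s=cv2.resize(c["img"][v0:v1,u0:u1],None,fx=8,fy=8,interpolation=cv2.INTER_CUBIC)
    m=cv2.inRange(cv2.cvtColor(s,cv2.COLOR_RGB2HSV),lo,hi);m=cv2.morphologyEx(m,cv2.MORPH_OPEN,np.ones((9,9)))
    k=max(cv2.findContours(m,0,1)[0],key=cv2.contourArea)
    uv=(k[:,0]+.5)/8-.5+[u0,v0]; P=ray(c,uv,.046)[:,:2]*1000
    print(n,cv2.minAreaRect(P.astype(np.float32)));cv2.imwrite(f"pics/b_{n}.png",np.hstack([s[:,:,::-1],cv2.merge([m]*3)]))
# lens check: side visible corners of template pose predicted
c=dict(np.load("side0.npz"));P=ray(c,[[263.4,277.4],[245.2,246.7],[320.3,256.5]],.01)*1000;print(P.round(1))
```

```text
185 [[218.7, 200.3], [251.1, 217.1], [256.0, 233.7], [246.7, 252.1], [202.8, 228.7]] [441.7 216.7] -0.5785 [0.8 1.  0.4 0.9 0.9]
192 [[218.8, 200.7], [251.0, 217.1], [255.8, 233.8], [246.6, 251.9], [202.9, 228.6]] [441.6 216.8] -0.5789 [1.5 1.3 0.6 1.8 1.4]
198 [[218.8, 200.9], [251.1, 217.4], [255.7, 233.8], [246.6, 251.7], [203.1, 228.6]] [441.5 216.8] -0.5802 [2.1 1.7 0.9 2.3 1.8]
top ((440.640380859375, 215.81886291503906), (47.82347106933594, 24.75132942199707), 57.45015335083008)
side ((439.943359375, 213.9129180908203), (44.56993865966797, 23.33415985107422), 56.83457565307617)
[[440.5 285.4  10. ]
 [509.4 239.   10. ]
 [375.4 185.   10. ]]
```

Emit:
move_arm([
  [[0, 0, 0, 0, -0.109], [0, 0, 0, 0, -0.109], [0, 0, 0, 0, -0.109], [0, 0, 0, 0, -0.109], [0, 0, 0, 0, -0.109], [0, 0, 0, 0, -0.109], [0, 0, 0, 0, -0.11], [0, -3.55, 0, -0.83, 0], [0, -3.55, 0, -0.83, 0], [0, -3.55, 0, -0.83, 0]],
])

```text
t: 0.93
eef_pos: [0.179, -0.5045, 0.2138]
tcp_rot: [-1.572, 0.001, -2.15]
wrist_force: [1.4, 1.1, -0.1]
opening: 0.0915
```

Emit:
move_arm([
  [[0, -3.55, 0, -0.83, 0], [0, -3.55, 0, -0.83, 0], [0, -3.55, 0, -0.83, 0], [0, -3.55, 0, -0.83, 0], [0, -3.55, 0, -0.83, 0], [0, -3.55, 0, -0.83, 0], [0, -3.55, 0, -0.83, 0], [0, -3.55, 0, -0.83, 0], [0, -3.55, 0, -0.83, 0], [0, -3.55, 0, -0.83, 0]],
])

```text
t: 1.77
eef_pos: [0.3034, -0.1616, 0.2146]
tcp_rot: [-1.571, 0.0, -2.149]
wrist_force: [1.0, 0.5, 0.2]
opening: 0.092
```

Emit:
move_arm([
  [[0, -3.55, 0, -0.83, 0], [0, -3.55, 0, -0.83, 0], [0, -3.55, 0, -0.83, 0], [0, -3.55, 0, -0.83, 0], [0, -3.55, 0, -0.83, 0], [0, -3.55, 0, -0.83, 0], [0, -3.55, 0, -0.83, 0], [0, -3.55, 0, -0.83, 0], [0, 0, 0, 0, 0], [0, 0, 0, 0, 0]],
])

```text
t: 2.6
eef_pos: [0.403, 0.1123, 0.2142]
tcp_rot: [-1.571, -0.001, -2.145]
wrist_force: [0.5, -1.6, -0.6]
opening: 0.0921
```

Emit:
move_arm([
  [[0, -3.55, 0, -0.8, 0.004], [0, -3.55, 0, -0.8, 0], [0, -3.55, 0, -0.8, 0], [0, 0, 3.0, 0, 0], [0, 0, 3.0, 0, 0], [0, 0, 3.0, 0, 0], [0, 0, 3.0, 0, 0], [0, 0, 0, 0, 0], [0, 0, 0, 0, 0]],
])

```text
t: 3.35
eef_pos: [0.4402, 0.2114, 0.0939]
tcp_rot: [-1.573, -0.004, -2.154]
wrist_force: [0.8, 0.1, -0.1]
opening: 0.0919
```

```bash
cat > snap.py <<'E'
import sys
from cell import r
from h import *
t=sys.argv[1];o=r.get_obs();print({k:np.round(o[k],4).tolist() for k in("t","q","eef_pos","tcp_rot","wrist_force","opening")})
I=[]
for n in("top","side"):
    c=r.camera(n);np.savez(f"{n}{t}.npz",**c);I.append(c["img"][:,:,::-1])
rois=eval(sys.argv[2]) if len(sys.argv)>2 else [(0,0,512,384)]*2
J=[cv2.resize(i[v0:v1,u0:u1],(400,int(400*(v1-v0)/(u1-u0))),interpolation=cv2.INTER_CUBIC) for i,(u0,v0,u1,v1) in zip(I,rois)]
H=max(j.shape[0] for j in J);J=[cv2.copyMakeBorder(j,0,H-j.shape[0],0,0,0) for j in J]
cv2.imwrite(f"pics/s_{t}.png",np.hstack(J))
E
python3 snap.py 1 "[(170,150,350,330),(180,120,340,280)]"
```

```text
{'t': 3.35, 'q': [0.4447, 0.3061, 2.0231, -0.0002, 0.8164, 1.0281], 'eef_pos': [0.4402, 0.2114, 0.0939], 'tcp_rot': [-1.5728, -0.0036, -2.154], 'wrist_force': [0.7891, 0.0817, -0.0751], 'opening': 0.0919}
```

View pics/s_1.png

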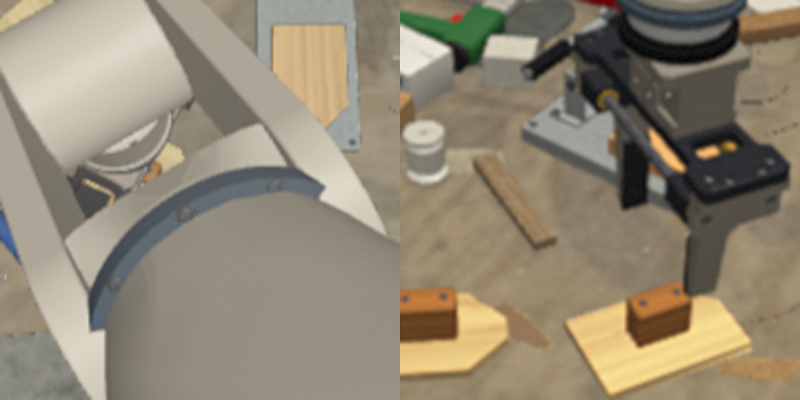

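Emit:
move_arm([
  [[0, -0.32, 2.5, -0.15, -0.005], [0, 0, 2.5, 0, 0], [0, 0, 1.6, 0, 0], [0, 0, 1.0, 0, 0], [0, 0, 0, 0, 0], [0, 0, 0, 0, 0], [0, 0, 0, 0, 0]],
])

```text
t: 4.03
eef_pos: [0.4431, 0.2171, 0.0201]
tcp_rot: [-1.57, 0.002, -2.148]
wrist_force: [0.7, 0.1, 0.0]
opening: 0.0918
```

Emit:
move_arm([
  [[255, 0.2, 0.3, 0, 0], [255, 0, 0, 0, 0], [255, 0, 0, 0, 0], [255, 0, 0, 0, 0], [255, 0, 0, 0, 0], [255, 0, 0, 0, 0], [255, 0, 0, 0, 0], [255, 0, 0, 0, 0]],
])

```text
t: 4.7
eef_pos: [0.4408, 0.2149, 0.0156]
tcp_rot: [-1.571, -0.0, -2.148]
wrist_force: [-0.2, 0.7, 0.7]
opening: 0.0404
```

Emit:
move_arm([
  [[255, 0, 0, 0, 0], [255, 0, 0, 0, 0], [255, 0, 0, 0, 0], [255, 0, 0, 0, 0], [255, 0, 0, 0, 0], [255, 0, 0, 0, 0]],
])

```text
t: 5.2
eef_pos: [0.4408, 0.215, 0.0156]
tcp_rot: [-1.571, -0.0, -2.148]
wrist_force: [-0.1, -0.3, 0.4]
opening: 0.0236
```

Emit:
move_arm([
  [[255, 0, -3.0, 0, 0], [255, 0, -3.0, 0, 0], [255, 0, -3.0, 0, 0], [255, 0, -2.5, 0, 0], [255, 0, 0, 0, 0.12], [255, 0, 0, 0, 0.12], [255, 0, 0, 0, 0.12], [255, 0, 0, 0, 0.12], [255, 0, 0, 0, 0.12], [255, 0, 0, 0, 0.12]],
])

```text
t: 6.03
eef_pos: [0.4405, 0.2148, 0.1304]
tcp_rot: [-1.571, -0.001, -2.874]
wrist_force: [0.1, 0.2, -1.4]
opening: 0.0237
```

Emit:
move_arm([
  [[255, 0, 0, 0, 0.12], [255, 0, 0, 0, 0.12], [255, 0, 0, 0, 0.12], [255, 0, 0, 0, 0.005], [255, -1.9, 0, 3.66, 0], [255, -1.9, 0, 3.66, 0], [255, -1.9, 0, 3.66, 0], [255, -1.9, 0, 3.66, 0], [255, -1.9, 0, 3.66, 0], [255, 0, 0, 0, 0]],
])

```text
t: 6.87
eef_pos: [0.5214, 0.0184, 0.1308]
tcp_rot: [-1.569, 0.002, 3.051]
wrist_force: [0.4, -0.4, -2.5]
opening: 0.024
```

Emit:
move_arm([
  [[255, 0, 0, 0, 0], [255, 0, 0, 0, 0], [255, 0, 0, 0, 0]],
])

```text
t: 7.12
eef_pos: [0.5181, 0.0249, 0.1304]
tcp_rot: [-1.571, -0.001, 3.053]
wrist_force: [-0.6, -0.3, -1.6]
opening: 0.0239
```

```bash
python3 snap.py 2 "[(200,100,400,300),(220,90,380,250)]"
```

```text
{'t': 7.1167, 'q': [0.0449, 0.2918, 1.9363, 0.0003, 0.9143, 1.7044], 'eef_pos': [0.5181, 0.0249, 0.1304], 'tcp_rot': [-1.571, -0.0009, 3.0527], 'wrist_force': [-0.5874, -0.2678, -1.6353], 'opening': 0.0239}
```

View pics/s_2.png

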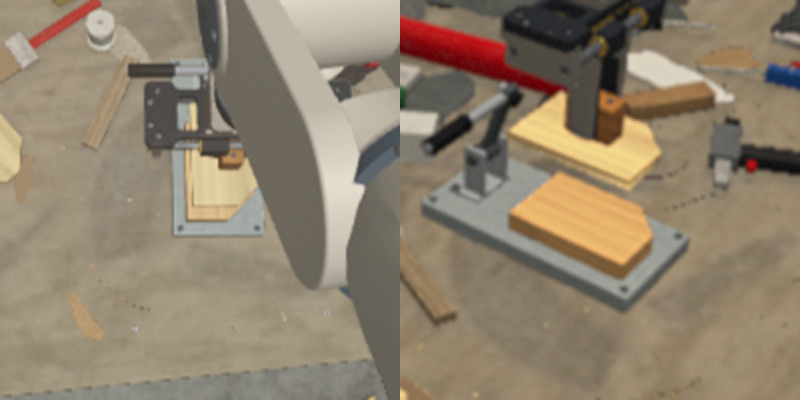

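Run:
```python
from h import *
c=dict(np.load("side2.npz"));u0,v0,u1,v1=255,118,330,172
s=cv2.resize(c["img"][v0:v1,u0:u1],None,fx=10,fy=10,interpolation=cv2.INTER_CUBIC)
cv2.imwrite("pics/z2.png",s[:,:,::-1])
for p in[(275,145),(300,157),(295,155)]: print(c["img"][p[1],p[0]])
# predicted corner pixels for the held plate top at nominal pose
th=-1.6595;R=np.array([[np.cos(th),-np.sin(th)],[np.sin(th),np.cos(th)]])
W=np.c_[MODEL@R.T+[.5181,.0249],np.full(5,.1248)];print(proj(c,W).round(1).tolist())
```

```text
[241 211 137]
[216 178 116]
[216 178 117]
[[311.4, 162.8], [324.2, 151.5], [319.0, 140.3], [283.8, 126.7], [262.4, 142.4]]
```

View pics/z2.png

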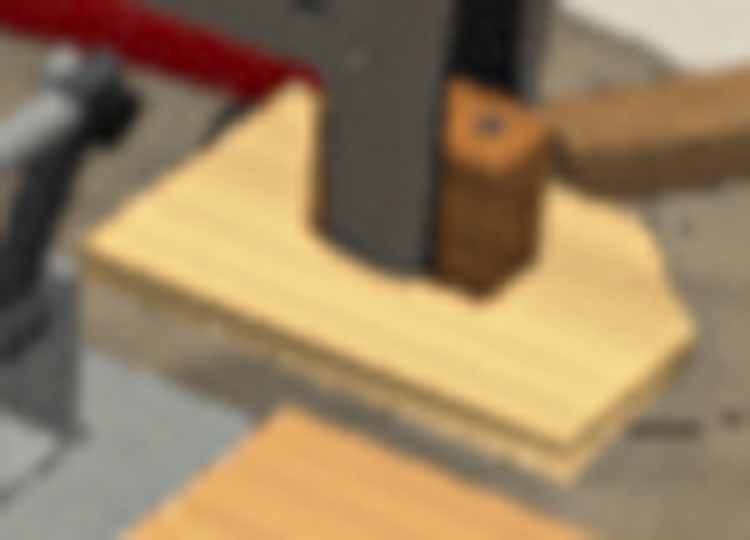

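```bash
cat > sidefit.py <<'E'
from h import *
import sys
def fit(f,roi,z,lo=(17,70,222),z_px=None,dump=None):
    c=dict(np.load(f));u0,v0,u1,v1=roi;up=8
    s=cv2.resize(c["img"][v0:v1,u0:u1],None,fx=up,fy=up,interpolation=cv2.INTER_CUBIC)
    m=cv2.inRange(cv2.cvtColor(s,cv2.COLOR_RGB2HSV),lo,(27,255,255));m=cv2.morphologyEx(m,cv2.MORPH_OPEN,np.ones((9,9)))
    k=max(cv2.findContours(m,0,cv2.CHAIN_APPROX_NONE)[0],key=cv2.contourArea)
    if dump:cv2.imwrite(dump,np.hstack([s[:,:,::-1],cv2.merge([m]*3)])[::2,::2])
    pts=k[:,0].astype(float)
    # lines: near predicted px corners
    p=(np.array(z_px)-[u0,v0]+.5)*up-.5; L=[];names=[(4,0),(0,1),(1,2),(3,4)]
    for a,b in names:
        A,B=p[a],p[b];d=B-A;l=np.linalg.norm(d);d/=l;n=np.array([-d[1],d[0]]);t=(pts-A)@d
        q=(abs((pts-A)@n)<16)&(t>.15*l)&(t<(.6 if (a,b)==(3,4) and False else .85)*l)
        L.append(cv2.fitLine(pts[q].astype(np.float32),cv2.DIST_HUBER,0,.01,.01).ravel())
    X=lambda A,B:A[2:]+np.linalg.solve(np.c_[A[:2],-B[:2]],B[2:]-A[2:])[0]*A[:2]
    q=np.array([X(L[0],L[1]),X(L[1],L[2]),X(L[3],L[0])]);q=(q+.5)/up-.5+[u0,v0]
    Q=ray(c,q,z)[:,:2];M=MODEL[[0,1,4]];a=M-M.mean(0);b=Q-Q.mean(0)
    th=np.arctan2((a[:,0]*b[:,1]-a[:,1]*b[:,0]).sum(),(a*b).sum());R=np.array([[np.cos(th),-np.sin(th)],[np.sin(th),np.cos(th)]])
    t=Q.mean(0)-R@M.mean(0);e=np.linalg.norm(M@R.T+t-Q,axis=1)
    return q,t*1000,th,e*1000
E
python3 - <<'E'
from sidefit import *
P=[[311.4,161.9],[324.0,150.9],[319.0,140.3],[283.8,126.2],[262.8,142.]]
for V in(215,222,230):
    print(V,*[np.round(x,4).tolist() for x in fit("side2.npz",(255,118,330,172),.1248,(15,70,V),P,"pics/f2.png")])
c=np.load("side0.npz")
B=[[308.5,194.9],[320.1,183.9],[315.5,172.9],[283.1,159.2],[263.8,174.3]]
for V in(205,215,222):print("blank",*[np.round(x,4).tolist() for x in fit("side0.npz",(258,150,325,205),.038,(12,80,V),B)])
E
```

```text
215 [[311.3219, 161.6071], [322.7042, 151.46], [262.681, 141.6506]] [519.6579, 23.0438] -1.6714 [2.3777, 2.8311, 0.9345]
222 [[311.287, 161.4298], [322.4791, 151.4049], [262.9291, 141.6026]] [519.7903, 22.7354] -1.6722 [2.6178, 3.2686, 1.4428]
230 [[311.2725, 161.1671], [324.0066, 149.7326], [262.9879, 141.4318]] [520.6289, 20.2897] -1.647 [0.8389, 0.5537, 1.1441]
blank [[308.4942, 195.175], [320.4264, 183.9375], [263.2795, 174.4176]] [518.0369, 20.5018] -1.6677 [0.9015, 1.0367, 1.1786]
blank [[308.3951, 194.943], [320.1598, 183.975], [263.6588, 174.3688]] [518.0608, 20.1898] -1.6712 [1.4705, 1.7158, 1.9435]
blank [[308.337, 194.7355], [319.9988, 183.8992], [263.9323, 174.3296]] [518.175, 19.8289] -1.6718 [1.812, 2.1164, 2.5181]
```

View pics/f2.png

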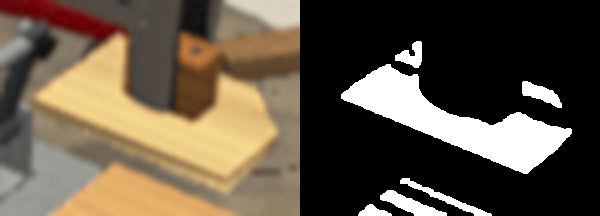

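Emit:
move_arm([
  [[255, 0, 2.4, 0.16, 0.005], [255, 0, 2.4, 0, 0], [255, 0, 1.6, 0, 0], [255, 0, 0.6, 0, 0], [255, 0, 0, 0, 0], [255, 0, 0, 0, 0], [255, 0, 0, 0, 0], [255, 0, 0, 0, 0]],
])

```text
t: 7.88
eef_pos: [0.5195, 0.0227, 0.0617]
tcp_rot: [-1.571, 0.002, 3.046]
wrist_force: [0.9, -1.2, -1.7]
opening: 0.0238
```

```bash
python3 snap.py 3 "[(270,130,350,230),(245,135,335,215)]"
```

```text
{'t': 7.8833, 'q': [0.0408, 0.396, 1.9805, -0.0, 0.7633, 1.7073], 'eef_pos': [0.5195, 0.0227, 0.0617], 'tcp_rot': [-1.5711, 0.0019, 3.0458], 'wrist_force': [0.8749, -1.1834, -1.7022], 'opening': 0.0238}
```

View pics/s_3.png

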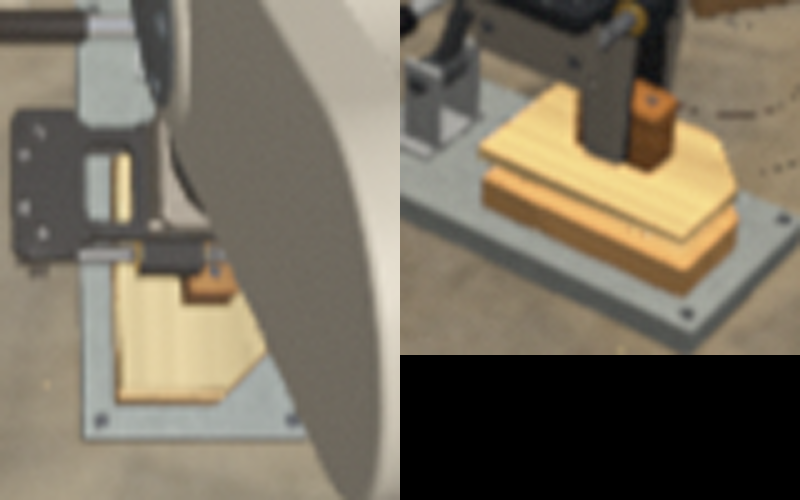

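Emit:
move_arm([
  [[255, 0, 0, 0, 0], [255, 0, 0, 0, 0], [255, 0, 0, 0, 0], [255, 0, 0, 0, 0]],
])

```text
t: 8.32
eef_pos: [0.5187, 0.0224, 0.0607]
tcp_rot: [-1.571, 0.0, 3.045]
wrist_force: [-0.4, 0.1, -2.6]
opening: 0.0239
```

```bash
python3 snap.py 4 "[(285,180,330,220),(255,145,335,215)]"
python3 - <<'E'
from h import *
c=dict(np.load("top4.npz"));u0,v0,u1,v1=288,185,320,217
a=c["img"][v0:v1,u0:u1]
cv2.imwrite("pics/z4.png",np.hstack([cv2.resize(x,(390,390),interpolation=cv2.INTER_CUBIC)[:,:,::-1] for x in(a,np.load("top0.npz")["img"][v0:v1,u0:u1])]))
E
```

```text
{'t': 8.3167, 'q': [0.0403, 0.3974, 1.9814, 0.0, 0.7627, 1.7074], 'eef_pos': [0.5187, 0.0224, 0.0607], 'tcp_rot': [-1.5708, 0.0001, 3.0453], 'wrist_force': [-0.3577, 0.1113, -2.5531], 'opening': 0.0239}
```

View pics/z4.png

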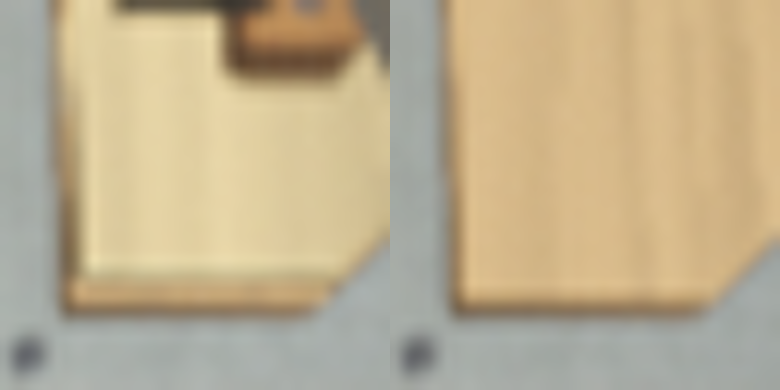

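Run:
```python
from h import *
c=dict(np.load("top4.npz"))
f=lambda x,y,o=0:((x-o+.5)/12.1875-.5+288,(y+.5)/12.1875-.5+185)
th=-1.6645;R=np.array([[np.cos(th),-np.sin(th)],[np.sin(th),np.cos(th)]])
def loc(uv,z):return ((ray(c,uv,z)[:,:2]-[.5186,.0251])@R*1000).round(2)  # in top-view blank frame
print("tmpl a, bottom right, left up",[loc(f(*p),.0551) for p in((80,274),(335,275),(72,60))])
print("tmpl cut pts",[loc(f(*p),.0551) for p in((352,270),(389,235))])
print("blank same frame",[loc(f(*p,390),.038) for p in((456,304),(705,304),(445,60),(715,298),(779,240))])
# row/col profiles
for n in("4","0"):
    g=np.load(f"top{n}.npz")["img"]
    print(n,"row195",g[198,290:298].tolist()); print("col300",g[203:214,303].tolist())
```

```text
tmpl a, bottom right, left up [array([[-38.35, -56.95]]), array([[ 10.03, -57.24]]), array([[-38.96, -15.36]])]
tmpl cut pts [array([[ 13.29, -56.29]]), array([[ 20.56, -49.55]])]
blank same frame [array([[-39.58, -59.82]]), array([[  8.52, -59.92]]), array([[-40.7 , -11.53]]), array([[ 10.5 , -58.75]]), array([[ 23.28, -47.39]])]
4 row195 [[167, 173, 169], [162, 166, 161], [148, 137, 120], [165, 140, 103], [185, 166, 124], [225, 207, 161], [223, 205, 158], [219, 201, 156]]
col300 [[224, 206, 160], [224, 207, 160], [225, 207, 161], [226, 211, 164], [202, 186, 142], [196, 169, 124], [188, 157, 112], [140, 120, 94], [152, 152, 145], [166, 172, 168], [167, 174, 169]]
0 row195 [[163, 170, 164], [159, 163, 158], [147, 135, 118], [180, 150, 108], [216, 186, 138], [218, 188, 140], [217, 188, 140], [214, 185, 138]]
col300 [[216, 187, 140], [216, 186, 139], [215, 186, 138], [216, 186, 138], [217, 187, 139], [217, 187, 139], [187, 156, 112], [136, 116, 91], [149, 147, 139], [163, 169, 165], [164, 169, 164]]
```

Run:
```python
from h import *
th=-1.6645;R=np.array([[np.cos(th),-np.sin(th)],[np.sin(th),np.cos(th)]])
for n,o in(("top",[.5186,.0251]),("side",[.5180,.0208])):
    c=dict(np.load(n+"4.npz"))
    for z in(.0551,.0451,.038,.018):
        print(n,z,proj(c,np.c_[MODEL@R.T+o,np.full(5,z)]).round(1).tolist())
c=np.load("side4.npz")["img"][145:205,255:330]
cv2.imwrite("pics/z4s.png",cv2.resize(c,None,fx=10,fy=10,interpolation=cv2.INTER_CUBIC)[:,:,::-1])
```

```text
top 0.0551 [[293.4, 208.3], [315.1, 208.3], [327.5, 195.5], [325.9, 158.5], [292.3, 158.6]]
top 0.0451 [[293.0, 209.1], [314.4, 209.0], [326.8, 196.4], [325.2, 159.7], [292.0, 159.8]]
top 0.038 [[292.8, 209.6], [314.0, 209.5], [326.2, 197.0], [324.7, 160.6], [291.7, 160.7]]
top 0.018 [[292.1, 210.9], [312.8, 210.9], [324.8, 198.6], [323.4, 163.0], [291.1, 163.0]]
side 0.0551 [[309.3, 189.2], [321.6, 177.6], [316.9, 166.1], [283.4, 152.0], [262.9, 168.2]]
side 0.0451 [[308.9, 192.9], [321.2, 181.3], [316.5, 169.7], [283.2, 155.6], [262.8, 171.8]]
side 0.038 [[308.6, 195.5], [320.8, 183.9], [316.2, 172.2], [283.1, 158.1], [262.7, 174.4]]
side 0.018 [[307.9, 202.7], [319.9, 191.0], [315.4, 179.3], [282.7, 165.0], [262.6, 181.5]]
```

View pics/z4s.png

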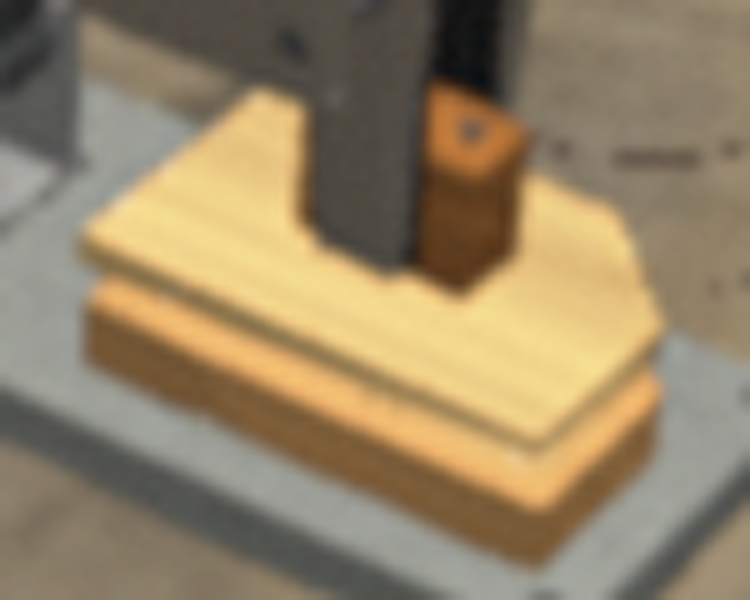

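Emit:
move_arm([
  [[255, 0.18, 0.2, -0.03, -0.0025], [255, 0, 0.2, 0, 0], [255, 0, 0.2, 0, 0], [255, 0, 0, 0, 0], [255, 0, 0, 0, 0], [255, 0, 0, 0, 0], [255, 0, 0, 0, 0], [255, 0, 0, 0, 0]],
])

```text
t: 9.08
eef_pos: [0.5169, 0.023, 0.0546]
tcp_rot: [-1.571, 0.0, 3.048]
wrist_force: [0.3, 0.2, -1.7]
opening: 0.0239
```

```bash
python3 snap.py 5;  cat > z.py <<'E'
from h import *
import sys
n=sys.argv[1]
a=np.load(f"top{n}.npz")["img"][182:217,286:322]; b=np.load(f"side{n}.npz")["img"][155:210,257:327]
a=cv2.resize(a,(370,360),interpolation=cv2.INTER_CUBIC);b=cv2.resize(b,(430,338),interpolation=cv2.INTER_CUBIC)
b=cv2.copyMakeBorder(b,0,22,0,0,0);cv2.imwrite(f"pics/z{n}.png",np.hstack([a,b])[:,:,::-1])
E
python3 z.py 5
```

```text
{'t': 9.0833, 'q': [0.0415, 0.4052, 1.9881, 0.0, 0.7482, 1.7059], 'eef_pos': [0.5169, 0.023, 0.0546], 'tcp_rot': [-1.5708, 0.0001, 3.0479], 'wrist_force': [0.3288, 0.2452, -1.7201], 'opening': 0.0239}
```

View pics/z5.png

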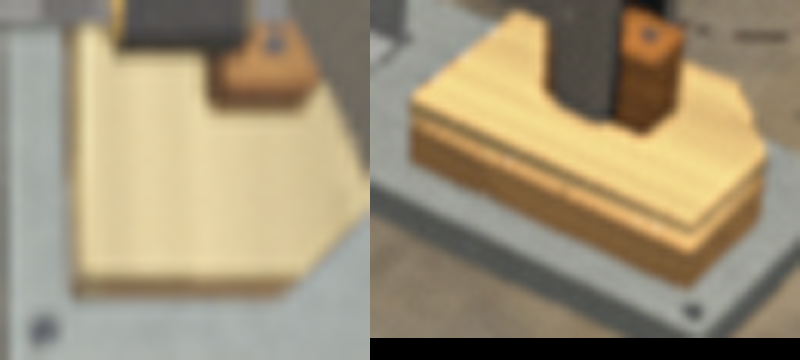

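Run:
```python
from h import *
for n in "045":
    g=np.load(f"side{n}.npz")["img"]
    for u in(275,290,300,314):
        v0={275:168,290:174,300:179,314:178}[u]
        print(n,u,v0,[tuple(x) for x in g[v0:v0+18,u].tolist()])
```

```text
0 275 168 [(226, 172, 102), (224, 170, 103), (229, 176, 105), (234, 182, 109), (234, 182, 110), (232, 180, 109), (231, 178, 107), (232, 181, 109), (234, 183, 109), (236, 185, 112), (237, 184, 111), (234, 179, 108), (199, 148, 90), (140, 104, 62), (114, 85, 52), (114, 85, 52), (112, 83, 52), (112, 87, 58)]
0 290 174 [(230, 178, 108), (226, 172, 104), (225, 171, 102), (230, 177, 108), (233, 181, 111), (232, 179, 108), (229, 176, 106), (229, 177, 108), (231, 179, 107), (234, 182, 110), (237, 186, 112), (238, 186, 111), (233, 176, 108), (191, 141, 84), (137, 102, 62), (120, 89, 53), (124, 93, 56), (122, 90, 54)]
0 300 179 [(230, 177, 107), (229, 176, 108), (231, 179, 109), (234, 181, 108), (233, 181, 110), (232, 179, 108), (229, 177, 106), (230, 176, 106), (231, 179, 107), (234, 182, 109), (236, 185, 112), (236, 183, 111), (220, 163, 98), (167, 124, 76), (125, 93, 59), (118, 88, 54), (121, 91, 55), (121, 90, 55)]
0 314 178 [(225, 172, 104), (222, 168, 103), (224, 170, 103), (226, 172, 104), (228, 175, 107), (233, 182, 111), (232, 182, 110), (230, 178, 107), (229, 176, 106), (235, 182, 11
[... 1876 characters left out ...]
68, 104), (191, 143, 87), (141, 103, 62), (123, 91, 56), (125, 94, 57), (125, 92, 56)]
5 300 179 [(242, 214, 140), (240, 212, 138), (243, 216, 141), (243, 217, 142), (240, 212, 137), (238, 207, 135), (239, 208, 136), (239, 208, 136), (216, 176, 115), (169, 139, 91), (185, 153, 100), (225, 184, 123), (221, 177, 117), (171, 131, 81), (127, 94, 58), (121, 91, 57), (123, 92, 57), (122, 92, 56)]
5 314 178 [(233, 199, 129), (233, 200, 130), (236, 204, 134), (239, 210, 136), (242, 213, 139), (245, 221, 146), (246, 222, 145), (244, 216, 142), (226, 187, 121), (196, 159, 104), (193, 158, 104), (205, 164, 105), (192, 151, 94), (158, 120, 74), (130, 97, 59), (121, 89, 53), (123, 91, 56), (127, 98, 68)]
```

Run:
```python
from h import *
for n in "045":
    g=np.load(f"top{n}.npz")["img"].sum(2)
    print(n,"cols", [g[203:214,u].tolist() for u in(298,303,308)])
    print(n,"rows", [g[v,288:298].tolist() for v in(192,198,203)])
```

```text
0 cols [[531, 534, 529, 533, 533, 529, 445, 338, 445, 508, 506], [543, 541, 539, 540, 543, 543, 455, 343, 435, 497, 497], [525, 517, 516, 519, 523, 523, 442, 356, 451, 506, 506]]
0 rows [[497, 488, 488, 470, 399, 463, 537, 546, 544, 537], [492, 489, 497, 480, 400, 438, 540, 546, 545, 537], [499, 494, 495, 489, 415, 388, 534, 545, 539, 536]]
4 cols [[580, 579, 581, 587, 520, 481, 449, 345, 458, 518, 517], [590, 591, 593, 601, 530, 489, 457, 354, 449, 506, 510], [598, 596, 602, 604, 538, 478, 452, 366, 463, 520, 522]]
4 rows [[508, 503, 503, 478, 425, 492, 539, 592, 585, 579], [504, 502, 509, 489, 405, 408, 475, 593, 586, 576], [511, 504, 509, 497, 430, 323, 431, 596, 587, 580]]
5 cols [[585, 587, 584, 587, 583, 498, 346, 350, 461, 520, 519], [593, 592, 592, 596, 594, 510, 348, 355, 449, 510, 511], [597, 594, 597, 598, 596, 524, 376, 364, 465, 519, 524]]
5 rows [[505, 502, 501, 479, 391, 450, 608, 595, 578, 580], [499, 502, 508, 489, 409, 473, 606, 596, 578, 582], [510, 503, 508, 496, 445, 466, 586, 593, 582, 580]]
```

Emit:
move_arm([
  [[255, -0.05, 0, 0, 0], [255, 0, 0, 0, 0], [255, 0, 0.06, 0, 0], [255, 0, 0.05, 0, 0], [255, 0, 0, 0, 0], [255, 0, 0, 0, 0], [255, 0, 0, 0, 0]],
])

```text
t: 9.77
eef_pos: [0.5175, 0.0229, 0.0536]
tcp_rot: [-1.571, 0.0, 3.048]
wrist_force: [-0.1, -0.2, 1.2]
opening: 0.024
```

Emit:
move_arm([
  [[100, 0, 0, 0, 0], [100, 0, 0, 0, 0], [100, 0, 0, 0, 0], [100, 0, 0, 0, 0], [100, 0, 0, 0, 0], [100, 0, 0, 0, 0]],
])

```text
t: 10.27
eef_pos: [0.5174, 0.0229, 0.0535]
tcp_rot: [-1.571, 0.0, 3.048]
wrist_force: [0.0, 0.6, 0.6]
opening: 0.0558
```

Emit:
move_arm([
  [[100, 0, -3.0, 0, 0], [100, 0, -3.5, 0, 0], [100, 0, -3.5, 0, 0], [100, 0, -3.5, 0, 0], [100, 0, 0, 4, 0], [100, 0, 0, 4, 0], [100, 0, 0, 4, 0], [100, 0, 0, 4, 0], [100, 0, 0, 4, 0], [100, 0, 0, 0, 0]],
])

```text
t: 11.1
eef_pos: [0.4981, -0.182, 0.1888]
tcp_rot: [-1.568, 0.001, 3.044]
wrist_force: [-0.6, -0.1, -0.8]
opening: 0.0556
```

```bash
python3 snap.py 6 "[(250,100,390,240),(220,90,380,250)]"; python3 z.py 6
```

```text
{'t': 11.1, 'q': [-0.3518, 0.2335, 1.8626, -0.0024, 1.0439, 1.3174], 'eef_pos': [0.4981, -0.182, 0.1888], 'tcp_rot': [-1.5684, 0.001, 3.0444], 'wrist_force': [-0.585, -0.1269, -0.8394], 'opening': 0.0556}
```

View pics/s_6.png

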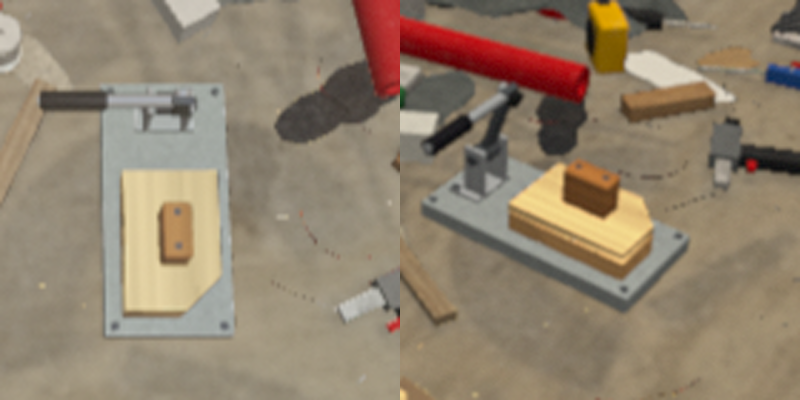

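View pics/z6.png

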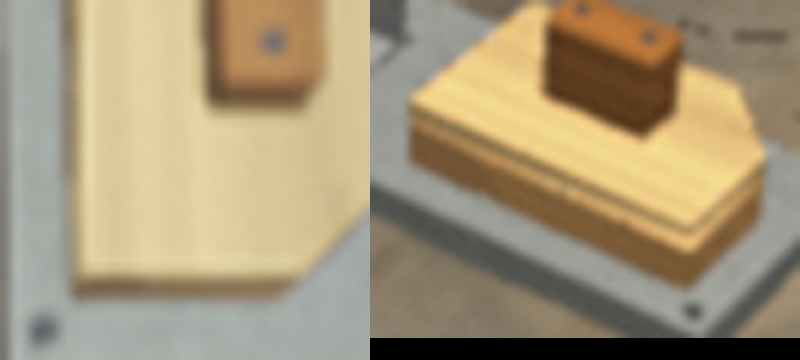

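```bash
cat > cmp.py <<'E'
from h import *
import sys
n=sys.argv[1]
th=-1.6645;R=np.array([[np.cos(th),-np.sin(th)],[np.sin(th),np.cos(th)]])
def edges(n,cam,z,o,lev):
    # subpixel edge positions: sample along outward normals of each model edge, brightness(R) half-level crossing
    c=dict(np.load(f"{cam}{n}.npz"));g=c["img"].astype(np.float32).sum(2);res=[]
    for i in range(5):
        A,B=MODEL[i],MODEL[(i+1)%5];d=(B-A)/np.linalg.norm(B-A);nn=np.array([d[1],-d[0]]);v=[]
        for f in np.linspace(.15,.85,29):
            s=np.arange(-.009,.0091,.0002);P=(A+f*(B-A))+s[:,None]*nn
            uv=proj(c,np.c_[P@R.T+o,np.full(len(s),z)]).astype(np.float32)
            p=cv2.remap(g,uv[:,:1],uv[:,1:],cv2.INTER_LINEAR).ravel();k=np.argmin(np.gradient(p)[:60]) if True else 0
            v.append(s[np.argmin(cv2.GaussianBlur(np.gradient(p).reshape(-1,1),(1,9),0).ravel())]*1000)
        res.append((round(float(np.median(v)),2),round(float(np.std(v)),2)))
    return res
print("edges order: -y, cut, +x, +y, -x   (mm outward of nominal)")
for cam,o in(("top",[.5186,.0251]),("side",[.5180,.0208])):
    b=edges("0",cam,.038,o,0);t=edges(n,cam,.048,o,0)
    print(cam,"blank",b);print(cam,"tmpl ",t);print("  diff",[round(y[0]-x[0],2) for x,y in zip(b,t)])
E
python3 cmp.py 6
```

```text
edges order: -y, cut, +x, +y, -x   (mm outward of nominal)
top blank [(-0.2, 0.31), (-1.2, 0.33), (-0.4, 3.77), (-2.2, 0.42), (-1.2, 0.72)]
top tmpl  [(-0.8, 0.3), (-1.0, 0.31), (8.8, 3.65), (2.0, 0.56), (-1.4, 0.65)]
  diff [-0.6, 0.2, 9.2, 4.2, -0.2]
side blank [(0.2, 0.35), (-1.0, 1.82), (-0.2, 0.77), (0.0, 1.02), (0.6, 0.51)]
side tmpl  [(-1.2, 2.92), (-1.0, 0.55), (2.8, 3.75), (0.4, 0.62), (0.2, 0.47)]
  diff [-1.4, 0.0, 3.0, 0.4, -0.4]
```

Run:
```python
from h import *
c0=dict(np.load("top0.npz"));c6=dict(np.load("top6.npz"))
for V in(170,185):
    for c,z,w in((c0,.038,"blank"),(c6,.048,"tmpl")):
        q,m=corners(c["img"],(280,150,336,215),(12,50,V),(30,255,255));t,th,e=pose(ray(c,q,z)[:,:2]);print(V,w,q.round(1).tolist(),(t*1000).round(1),round(th,4),(e*1000).round(1))
for n in "06":
    g=np.load(f"top{n}.npz")["img"]
    print(n,[g[155:167,u].sum(1).tolist() for u in(300,308,316)],[g[v,318:332].sum(1).tolist() for v in(170,180,190)])
c=np.concatenate([np.load(f"top{n}.npz")["img"][145:215,282:334] for n in "06"],1)
cv2.imwrite("pics/c6.png",cv2.resize(c,None,fx=7,fy=7,interpolation=cv2.INTER_CUBIC)[:,:,::-1])
```

```text
170 blank [[324.8, 161.0], [326.0, 197.1], [314.5, 209.1], [293.2, 209.1], [292.0, 160.5]] [518.8  24.6] -1.6673 [0.9 1.1 1.  1.2 0.1]
170 tmpl [[325.3, 159.4], [327.0, 195.9], [314.9, 208.4], [293.2, 208.4], [292.8, 159.4]] [519.1  24.5] -1.6676 [0.4 0.6 0.4 1.  1.1]
185 blank [[324.6, 161.1], [325.7, 196.8], [314.2, 208.9], [293.5, 208.9], [292.3, 161.1]] [518.8  24.7] -1.6658 [1.9 1.3 1.5 1.6 1.7]
185 tmpl [[325.1, 159.4], [326.9, 196.2], [314.5, 208.1], [293.5, 208.1], [293.0, 159.4]] [519.2  24.6] -1.6706 [1.2 1.  0.7 1.6 1.5]
0 [[487, 483, 479, 478, 484, 452, 486, 531, 532, 533, 531, 534], [468, 467, 474, 479, 484, 454, 489, 534, 537, 538, 537, 538], [479, 488, 484, 484, 483, 451, 483, 533, 534, 530, 532, 529]] [[531, 519, 517, 519, 522, 517, 510, 501, 493, 487, 496, 477, 363, 352], [539, 528, 513, 502, 516, 520, 523, 526, 438, 492, 501, 497, 452, 377], [542, 541, 522, 506, 495, 506, 520, 510, 482, 498, 502, 503, 479, 377]]
6 [[492, 490, 484, 491, 541, 583, 596, 593, 593, 596, 596, 596], [479, 478, 482, 489, 530, 566, 572, 571, 574, 574, 574, 574], [493, 492, 490, 495, 533, 563, 569, 569, 568, 567, 569, 573]] [[557, 558, 562, 568, 574, 568, 559, 535, 488, 494, 505, 489, 372, 362], [553, 560, 563, 568, 577, 578, 570, 561, 546, 453, 501, 508, 462, 383], [553, 558, 561, 567, 576, 584, 579, 571, 547, 495, 506, 510, 483, 385]]
```

View pics/c6.png

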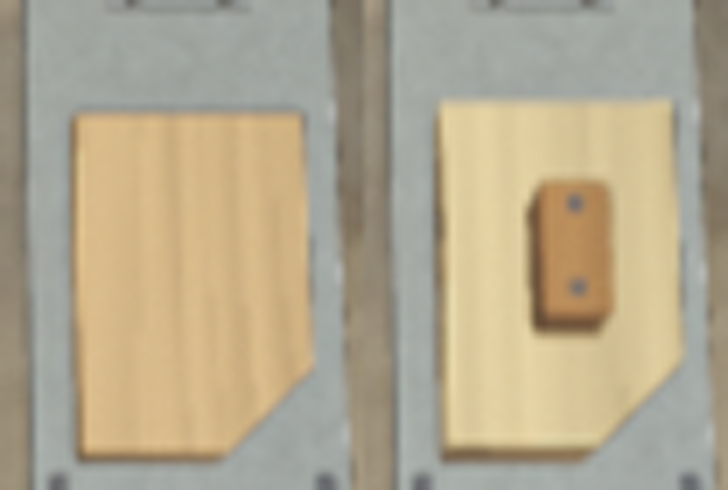

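Emit:
move_arm([
  [[255, -1.88, 0, -3.3, 0], [255, -1.88, 0, -3.3, 0], [255, -1.88, 0, -3.3, 0], [255, -1.88, 0, -3.3, 0], [255, -1.88, 0, -3.3, 0], [255, -1.88, 0, -3.3, 0], [255, -1.88, 0, -3.3, 0], [255, -1.88, 0, -3.3, 0], [255, 0, 0, 0, 0], [255, 0, 0, 0, 0]],
])

```text
t: 12.03
eef_pos: [0.673, 0.0759, 0.1878]
tcp_rot: [-1.571, -0.001, 3.052]
wrist_force: [-0.3, -0.7, 1.1]
opening: 0.0006
```

```bash
cat > loc.py <<'E'
from cell import r
import numpy as np
o=r.get_obs();th=-1.6665;p=(o["eef_pos"][:2]-[.5175,.0229])
print("t",round(o["t"],2),"jig xy mm",round(1000*(p@[np.cos(th),np.sin(th)]),1),round(1000*(p@[-np.sin(th),np.cos(th)]),1),"z",round(1000*o["eef_pos"][2],1),"F",o["wrist_force"].round(1),"yaw",o["tcp_rot"].round(3))
E
python3 loc.py; python3 snap.py 7 "[(220,60,380,220),(220,70,380,230)]"
```

```text
t 12.03 jig xy mm -67.6 149.7 z 187.8 F [-0.3 -0.7  1.1] yaw [-1.571e+00 -1.000e-03  3.052e+00]
{'t': 12.0333, 'q': [0.11, 0.4576, 1.5367, 0.0003, 1.1482, 1.77], 'eef_pos': [0.673, 0.0759, 0.1878], 'tcp_rot': [-1.5709, -0.001, 3.0522], 'wrist_force': [-0.3269, -0.6682, 1.1241], 'opening': 0.0006}
```

View pics/s_7.png

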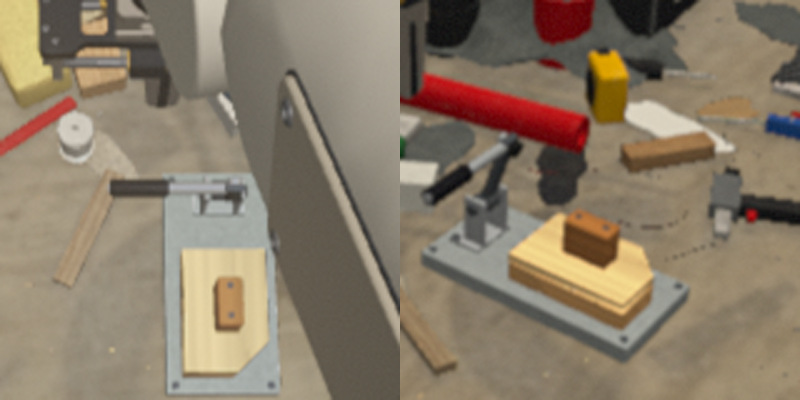

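Run:
```python
from h import *
c=dict(np.load("top7.npz"));th=-1.6665;R=np.array([[np.cos(th),-np.sin(th)],[np.sin(th),np.cos(th)]])
print(((ray(c,[[264.5,135],[287,135],[276,131.5],[276,138]],.133)[:,:2]-[.5186,.0246])@R*1000).round(1))
```

```text
[[-107.8   89.6]
 [ -58.4   89.6]
 [ -82.4   97.8]
 [ -82.6   82.7]]
```

Emit:
move_arm([
  [[255, 0, 0, 0.8, 0], [255, 0, 2.5, 0, 0], [255, 0, 2.5, 0, 0], [255, 0, 2.0, 0, 0], [255, 0, 0.3, 0, 0], [255, 0, 0, 0, 0]],
])

```text
t: 12.63
eef_pos: [0.6709, 0.0631, 0.1145]
tcp_rot: [-1.57, -0.003, 3.047]
wrist_force: [0.7, -0.6, -0.5]
opening: 0.0001
```

```bash
python3 loc.py
```

```text
t 12.63 jig xy mm -54.7 148.9 z 114.5 F [ 0.7 -0.6 -0.5] yaw [-1.570e+00 -3.000e-03  3.047e+00]
```

Emit:
move_arm([
  [[255, 0, 0, -1.4, 0], [255, 0, 0, -1.4, 0], [255, 1.2, 0, 0, 0], [255, 1.2, 0, 0, 0], [255, 1.2, 0, 0, 0], [255, 0.4, 0, 0, 0], [255, 0.4, 0, 0, 0], [255, 0.4, 0, 0, 0], [255, 0.4, 0, 0, 0]],
])

```text
t: 13.38
eef_pos: [0.6242, 0.0979, 0.1161]
tcp_rot: [-1.571, 0.002, 3.048]
wrist_force: [3.4, -0.3, -1.9]
opening: 0.0006
```

```bash
python3 loc.py; python3 snap.py 8 "[(220,60,380,220),(220,70,380,230)]"
```

```text
t 13.38 jig xy mm -84.8 99.0 z 116.1 F [ 3.4 -0.3 -1.9] yaw [-1.571e+00  2.000e-03  3.048e+00]
{'t': 13.3833, 'q': [0.1531, 0.4654, 1.702, 0.0, 0.9718, 1.8174], 'eef_pos': [0.6242, 0.0979, 0.1161], 'tcp_rot': [-1.5714, 0.0022, 3.0481], 'wrist_force': [3.4228, -0.3359, -1.9031], 'opening': 0.0006}
```

View pics/s_8.png

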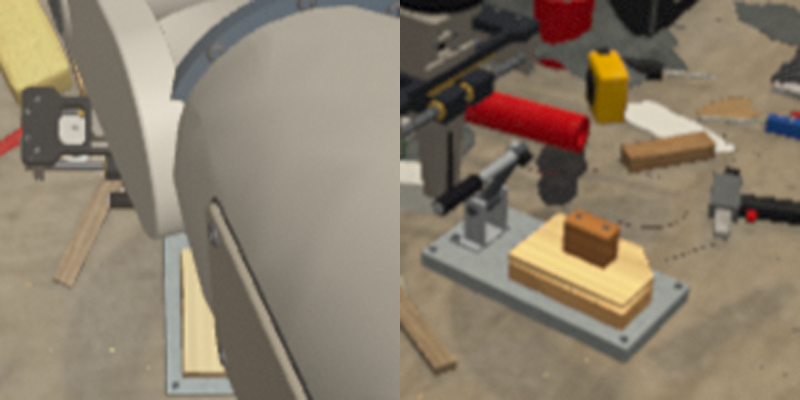

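Emit:
move_arm([
  [[255, 0.35, 0.4, 0, 0], [255, 0.35, 0.4, 0, 0], [255, 0.35, 0.4, 0, 0], [255, 0.35, 0.4, 0, 0], [255, 0.35, 0.4, 0, 0], [255, 0.35, 0.4, 0, 0], [255, 0.35, 0.4, 0, 0]],
])

```text
t: 14.07
eef_pos: [0.5983, 0.0996, 0.0869]
tcp_rot: [-1.571, -0.0, 3.048]
wrist_force: [1.6, -0.4, 1.0]
opening: 0.0002
```

```bash
python3 loc.py
```

```text
t 14.07 jig xy mm -84.0 73.1 z 86.9 F [ 1.6 -0.4  1. ] yaw [-1.571 -0.     3.048]
```

Emit:
move_arm([
  [[255, 0, 0, 0, 0], [255, 0, 0, 0, 0], [255, 0, 0, 0, 0], [255, 0, 0, 0, 0], [255, 0, 0, 0, 0], [255, 0, 0, 0, 0]],
])

```text
t: 14.57
eef_pos: [0.599, 0.0996, 0.0876]
tcp_rot: [-1.571, 0.0, 3.048]
wrist_force: [-0.2, -0.1, 0.1]
opening: 0.0005
```

```bash
python3 snap.py 9 "[(220,60,380,220),(220,70,380,230)]"
```

```text
{'t': 14.5667, 'q': [0.1623, 0.4692, 1.7741, 0.0, 0.8981, 1.8268], 'eef_pos': [0.599, 0.0996, 0.0876], 'tcp_rot': [-1.5709, 0.0002, 3.0479], 'wrist_force': [-0.2226, -0.0788, 0.1481], 'opening': 0.0005}
```

View pics/s_9.png

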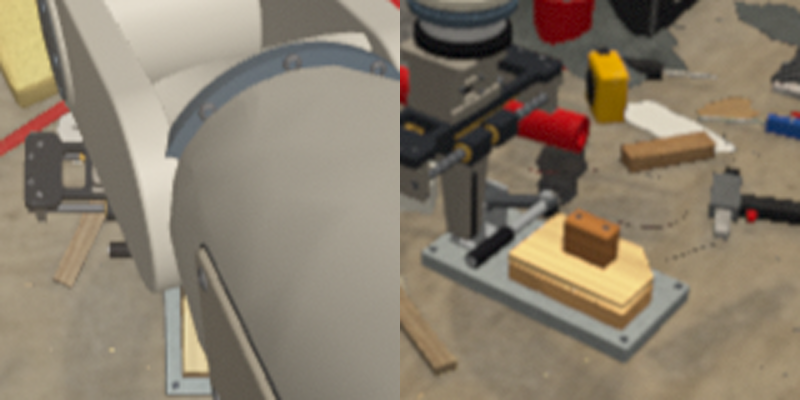

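Emit:
move_arm([
  [[255, -1.0, -1.0, 0, 0], [255, 0, -3.0, 0, 0], [255, 0, -3.0, 0, 0], [255, 0, -3.0, 0, 0], [255, 0, 0, -4.0, 0], [255, 0, 0, -4.0, 0], [255, 0, 0, -4.0, 0], [255, 0, 0, -4.0, 0], [255, 0, 0, -4.0, 0], [255, 0, 0, 0, 0]],
])

```text
t: 15.5
eef_pos: [0.6275, 0.3045, 0.1875]
tcp_rot: [-1.574, 0.001, 3.052]
wrist_force: [-1.6, -0.7, -0.5]
opening: 0.0006
```

```bash
python3 snap.py A "[(220,60,380,220),(220,70,380,230)]"
```

```text
{'t': 15.5, 'q': [0.4485, 0.4868, 1.4904, 0.0024, 1.1619, 2.1083], 'eef_pos': [0.6275, 0.3045, 0.1875], 'tcp_rot': [-1.5739, 0.0009, 3.0516], 'wrist_force': [-1.6084, -0.7386, -0.4886], 'opening': 0.0006}
```

View pics/s_A.png

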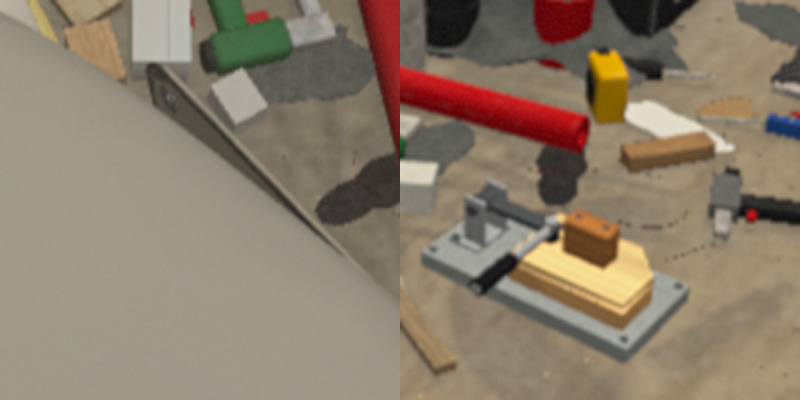

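Emit:
move_arm([
  [[255, 1.0, -1.0, 4.0, 0], [255, 1.0, -1.0, 4.0, 0], [255, 1.0, 0, 4.0, 0], [255, 1.0, 0, 4.0, 0], [255, 1.0, 0, 4.0, 0], [255, 1.0, 0, 4.0, 0], [255, 1.0, 0, 4.0, 0], [255, 1.0, 0, 4.0, 0], [255, 1.0, 0, 4.0, 0], [255, 1.0, 0, 4.0, 0]],
])

```text
t: 16.43
eef_pos: [0.4889, -0.0925, 0.2073]
tcp_rot: [-1.57, 0.0, 3.047]
wrist_force: [0.4, 0.1, 1.1]
opening: 0.001
```

Emit:
move_arm([
  [[255, 1.0, 0, 4.0, 0], [255, 1.0, 0, 4.0, 0], [255, 1.0, 0, 4.0, 0], [255, 0, 0, 2.0, 0], [255, 0, 0, 0, 0], [255, 0, 0, 0, 0], [255, 0, 0, 0, 0], [255, 0, 0, 0, 0], [255, 0, 0, 0, 0], [255, 0, 0, 0, 0]],
])

```text
t: 17.27
eef_pos: [0.4482, -0.2254, 0.2071]
tcp_rot: [-1.571, -0.0, 3.049]
wrist_force: [0.5, -0.3, -0.2]
opening: 0.0005
```

```bash
python3 snap.py B "[(250,100,360,220),(225,120,345,230)]"; python3 cmp.py B;python3 - <<'E'
from h import *
th=-1.6665;R=np.array([[np.cos(th),-np.sin(th)],[np.sin(th),np.cos(th)]])
for n,o in(("top",[.5186,.0246]),("side",[.5180,.0208])):
    c=dict(np.load(n+"B.npz"))
    for q in(0,.1,.2):
        P=np.array([[-110,115-73*np.cos(q)],[-58,115-73*np.cos(q)]])/1000
        print(n,q,"predicted handle ends px",proj(c,np.c_[P@R.T+o,np.full(2,.060+.073*np.sin(q))]).round(1).tolist())
E
```

```text
{'t': 17.2667, 'q': [-0.469, 0.1687, 1.9001, 0.0001, 1.0729, 1.194], 'eef_pos': [0.4482, -0.2254, 0.2071], 'tcp_rot': [-1.5709, -0.0001, 3.0494], 'wrist_force': [0.4678, -0.3314, -0.246], 'opening': 0.0005}
edges order: -y, cut, +x, +y, -x   (mm outward of nominal)
top blank [(-0.2, 0.31), (-1.2, 0.33), (-0.4, 3.77), (-2.2, 0.42), (-1.2, 0.72)]
top tmpl  [(-0.8, 0.3), (-1.0, 0.31), (8.8, 3.65), (1.6, 4.34), (-1.4, 0.64)]
  diff [-0.6, 0.2, 9.2, 3.8, -0.2]
side blank [(0.2, 0.35), (-1.0, 1.82), (-0.2, 0.77), (0.0, 1.02), (0.6, 0.51)]
side tmpl  [(-1.0, 3.08), (-1.2, 0.54), (2.8, 3.27), (0.8, 2.27), (0.0, 0.51)]
  diff [-1.2, -0.2, 3.0, 0.8, -0.6]
top 0 predicted handle ends px [[263.2, 165.2], [285.3, 165.2]]
top 0.1 predicted handle ends px [[263.2, 164.2], [285.5, 164.2]]
top 0.2 predicted handle ends px [[263.3, 162.8], [285.7, 162.8]]
side 0 predicted handle ends px [[249.8, 185.2], [264.7, 173.3]]
side 0.1 predicted handle ends px [[249.7, 182.3], [264.6, 170.5]]
side 0.2 predicted handle ends px [[249.2, 179.4], [264.2, 167.6]]
```

View pics/s_B.png

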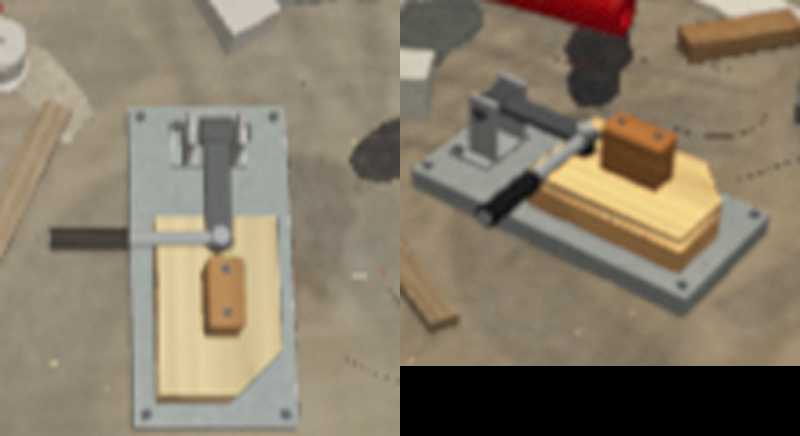

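Emit:
move_arm([
  [[255, 0, 0, 0, 0], [255, 0, 0, 0, 0], [255, 0, 0, 0, 0], [255, 0, 0, 0, 0], [255, 0, 0, 0, 0], [255, 0, 0, 0, 0], [255, 0, 0, 0, 0], [255, 0, 0, 0, 0]],
])

```text
t: 18.03
eef_pos: [0.448, -0.2263, 0.2071]
tcp_rot: [-1.571, -0.0, 3.048]
wrist_force: [-0.5, -0.3, 0.5]
opening: 0.0003
```

```bash
python3 snap.py C
python3 - <<'E'
from h import *
for n in("top","side"):
    d=cv2.absdiff(np.load(n+"B.npz")["img"],np.load(n+"C.npz")["img"]).max(2)
    print(n,d[120:230,225:345].max(),(d[120:230,225:345]>25).sum())
from cell import r
print(r.close_job())
E
```

```text
{'t': 18.0333, 'q': [-0.4708, 0.1691, 1.8997, 0.0, 1.0729, 1.1938], 'eef_pos': [0.448, -0.2263, 0.2071], 'tcp_rot': [-1.5708, -0.0, 3.0478], 'wrist_force': [-0.4594, -0.286, 0.5274], 'opening': 0.0003}
top 6 0
side 14 0
the job is handed in; nothing more can be done
None
```

I laid the template with the single cut corner (template_one) on the blank the same way round, grip block up. I then pushed the hold-down arm over until it sank under its own weight onto the template. The gripper was well clear when I handed the job in at about 18 s, and I never touched template_two.

- **Fit:** after release, the outline in the top view gave the template's position within about 0.4 mm of the blank's and its angle within about 0.005 rad.
- **Disagreement:** the side view suggested the template sits about 1 mm towards the hinge and 0.5 mm towards +x. That is at the limit of the measurement, so I did not correct it. My edge comparison gave unusable values on some edges: +x in both views, and the hinge edge in the top view, where shadow and low contrast spoil it.
- **Hold-down arm:** the handle lies where angle 0 predicts in the top view, and within about 0.03–0.04 rad of it in the side view. Two pictures 0.8 s apart show nothing moving in the jig area. I did not press on the arm to check that the pad is seated.

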